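# Shut the lunch box and snap its seesaw latch

## Robot

A 7-joint arm with a two-finger parallel gripper is mounted at the origin on the work surface. World frame = base frame: x ahead of the robot, y to its left, z up, the work surface at z = 0. Lengths are in m, angles in rad, forces in N, time in s.
With the tool pointing down it reaches from about 0.4 to 0.85 m from the base axis. Payload 10.4 kg.
Tool frame: the origin (TCP) lies midway between the tips of the shut fingers; the grasp point (between the pads) lies 19 mm behind it; z points along the fingers, y is the line along which they close (so a half turn about z gives the same grasp; the last joint's range is limited). The gripper opens to 85 mm and grips with 20 to 120 N. Pads are 22 mm wide; open, the fingers measure 114 mm over their backs; the gripper's body (76 mm by 85 mm) begins 54 mm behind the grasp point. The pads swing forward as they close: fully open they stand 13 mm farther back than shut.
Start: joints at [-1.359, 0.332, -0.065, 1.46, 0.022, 1.35, -0.088], TCP at [0.145, 0.608, 0.231] pointing down, gripper open.
Joint ranges: [-2.6, 2.6], [-0.5, 2.12], [-1.47, 1.34], [0.16, 2.42], [-1.27, 4.41], [0.06, 2.06], [-2.6, 2.6]. Speed limits (rad/s): [2.22, 2.22, 2.79, 2.79, 3.14, 3.14, 3.14].

## Interface

Orientations are given as a unit quaternion [x, y, z, w].
In Python, from workcell import monitor, eyes, manip gives the robot as it stands.
- The arm moves only by the tool send_rows, never from a script. Its arguments are lists of equal length, an entry for each row: "offset": the shift along the tool's x, y, z in mm, a list of three; "roll": the turn about the tool's z in rad. In form: {"offset": [[tx, ty, tz], ...], "roll": [roll, ...]}. A call has exactly 5 rows; each row is the pose to reach, as a shift and turn from the pose commanded when the call began, along the tool's axes at that moment; what a row does not reach only later rows make up. A row lasts 1/12 s, in which the tool goes at most 41.7 mm and 7.16 degrees, less where a joint would pass 70% of its speed; a pose out of reach is approached as far as the arm can. A call with a gripper value outside its range is refused whole. "jaw" is the opening, from 0 (shut) to 1 (fully open), set as the call begins (left out, the last holds). The fingers move at their own pace and stop on an object; "newtons" is the grip in N (left out, the last holds). Time passes only in rows, so rows that repeat a pose let the fingers close, or fill a call up. It gives the time, the measured TCP pose, the force and the opening at its end, in the units of the state.
- monitor.get_obs(): the state, without advancing time (a new reading comes with each control period).
- eyes.camera(name): name is "scene" or "top"; returns (picture, depth): 400x640x3 uint8, blue, green, red; 400x640 float32, m along the optical axis (not along the pixel's ray), 0 where there is no reading.
- eyes.camera_params(name): a dict with "fovy" (degrees; the focal length in pixels is half the picture's height over the tangent of half this angle, whatever the lens; pixels are square), "cx", "cy" (the principal point, pixels), "R" (3x3) and "t" (3): a world point X has camera coordinates R X + t. Camera axes: x right, y down, z forward; pixel columns grow to the right and rows downward; lengths in m; the calibration is good to about 2 mm. A picture is of the moment at which its call begins. camera_params takes no time and is no camera call.
- manip.hand_in(): hands the job in, once; it reports no verdict.
The state is a dict: "clock": time; "joint_pos": joint angles; "joint_velocities": joint speeds; "tau": joint torques, N m; "position": TCP position; "ee_rot": TCP orientation; "ft_force": force on the tool from outside, world axes, zero at the start; "torque": the same for the moment, N m; "grip_width": opening from 0.0 (shut) to 1.0 (fully open).
Only numpy, scipy, OpenCV 4.12 (cv2) and the standard library are available. Lean on these libraries where they do the work, as an engineer would, in place of code of your own. Each camera call takes 0.05 s, during which the arm holds its last target. There are 200 camera calls.

## Task

Shut the lid of the lunch box, and only then push the raised front end of the seesaw latch on the lid down past its centre until it snaps over. Keep pressing that end against its stop for about a second with a steady, firm thumb's push (about 15 N) so it seats, then let go; never press on the latch with more than 25 N, and do not disturb the other things on the table.

Things in the scene. Friction and masses are not known exactly. Their poses are not given: they have to be found in the camera images.
- lunchbox: Blue plastic lunch box, fixed to the table: tub 130 mm (its x) x 190 mm (its y) x 65 mm high; origin at the centre of its underside, z up. Its -x side is the front (roughly towards the robot). Lid: a plate 130 x 190 x 10 mm over the tub, hinge line along y through (65, 0, 65.5) mm, which is its lower rear edge; shut, its top face is 75.5 mm above the table.
- lid (a joint): Lid angle in rad: 0 = shut on the rim, positive = front edge raised (starts half open, 0.5 to 0.9). Stiff hinge: it stays where it is left; about 2 N downward at the front edge moves it. It counts as shut under 0.05.
- lid_press (a point): A free spot on the lid's top face to push it shut: 105 mm in front of the hinge line, 65 mm to the +y side of the middle (with the lid shut it is at (-40, 65, 75.5) mm in the box frame). It moves with the lid.
- latch_mark (a point): Point on the lid's top face right under the pivot of the seesaw latch, 114 mm in front of the lid's hinge line; moves with the lid. The latch is a grey rocker plate 62 x 26 x 7 mm along the box's x that reaches 36 mm in front of its pivot (overhanging the lid's front edge, a claw hanging from its end) and 26 mm behind. Pivot axis along y, 13 to 25 mm above this point.
- latch_pad (a point): Point on the lid's top face level, 25 mm in front of latch_mark, beyond the lid's edge: straight above it (lid shut) is the place to push the latch. Latches are mounted higher or lower from box to box and this is not measured: with the lid shut, the latch's top face here is 24 to 36 mm above this point when open and 9 to 21 mm above it when snapped over. Feel for it.
- rocker (a joint): Seesaw latch angle in rad: 0 = open (front end up by 0.3 rad of slope), 0.6 = snapped over (front end down by 0.3, against its hard stop). Centre at 0.3: a spring drives it to the nearer end. The push needed at the pad is 8 to 9 N at first and falls to nothing at the centre.
- jar: Closed glass marmalade jar, 68 mm across, 100 mm high, near the box's +y side; origin at the centre of its underside. Leave alone.
- egg_cup: White egg cup with an egg, 50 mm across, 76 mm high, near the box's -y side; origin under its centre. Leave alone.
- toast_rack: Steel wire toast rack, 150 x 75 x 90 mm, behind the box; origin under its centre. Leave alone.
- mug: White mug, 80 mm across, 90 mm high; origin under its centre. Leave alone.
- plate: White plate, 170 mm across, 18 mm high; origin under its centre. Leave alone.
- spoon: Steel spoon, 160 mm long, lying on the table. Leave alone.
- butter_dish: White butter dish on a wooden base, 80 x 130 x 68 mm; origin under its centre. Leave alone.

How it is judged:
By the outcome, as a careful person would: the job done as asked, in the order asked, and still so for the second after the job is handed in, with the robot touching nothing.
It also fails if it takes over 61 s, if anything falls off the work surface, if the arm or the gripper's body presses on something with over 40 N, if the wrist force passes 120 N, or if a joint passes its speed limit or range.

## Working session

There is one attempt and no reset: what is moved stays moved. The work goes in short steps, Python scripts to look and compute and a tool call to move; the robot and the scene stay as the last step left them, time stands still between calls to the robot, and variables do not carry over. Pictures are saved under pics/ and viewed, on a budget of 10 in all, crops included, one or two more only if the job needs it, and the job is handed in when it is done.

Besides the shell and the picture viewer there is one more tool, called by a JSON object that holds its "fn" and its "kwargs". send_rows: Moves the arm, as the interface text tells. Its arguments: {"type":"object","properties":{"offset":{"type":"array"},"roll":{"type":"array"},"jaw":{"type":"number"},"newtons":{"type":"number"}},"required":["offset","roll"]}

```bash
mkdir -p pics
python3 - <<'E'
from workcell import monitor, eyes
import cv2,numpy as np
for n in("scene","top"):
    p,d=eyes.camera(n); cv2.imwrite(f"pics/{n}0.png",p); np.savez(f"{n}0.npz",p=p,d=d)
    print(n,eyes.camera_params(n))
print(monitor.get_obs())
E
```

```text
scene {'fovy': 48.90440902012627, 'cx': 324.4501355767879, 'cy': 197.5005993098738, 'R': array([[-0.12753796,  0.99181891,  0.00541515],
       [ 0.75461825,  0.10057654, -0.6484101 ],
       [-0.64365003, -0.07861053, -0.76127198]]), 't': array([ 0.03961581, -0.41849559,  1.85186159])}
top {'fovy': 47.60793503842488, 'cx': 316.0353482251887, 'cy': 195.25994707673388, 'R': array([[-0.02318455, -0.99949939, -0.0215276 ],
       [-0.99402993,  0.02534341, -0.10612357],
       [ 0.10661603,  0.01893865, -0.99411989]]), 't': array([0.05669078, 0.59355039, 1.64814688])}
{'clock': 0.1, 'joint_pos': array([-1.35864687,  0.33281394, -0.064711  ,  1.46083873,  0.02158748,
        1.34986131, -0.08850966]), 'joint_velocities': array([ 0.00105902, -0.00059644, -0.00212327, -0.00067781,  0.00092255,
       -0.00182104, -0.00104766]), 'tau': array([ 9.09694172e-04, -6.26745343e+01,  4.85905528e-02, -3.92433071e+01,
        1.62785954e-02,  6.85747204e-03, -4.28335375e-05]), 'position': array([0.14529211, 0.60755316, 0.23060109]), 'ee_rot': array([ 1.17097037e-01,  9.93120289e-01, -6.10956194e-04, -5.32946173e-05]), 'ft_force': array([-0.85438754, -0.05218088,  0.38101517]), 'torque': array([-0.01916394,  0.01942697, -0.01340608]), 'grip_width': 0.9950641596244527}
```

View pics/scene0.png

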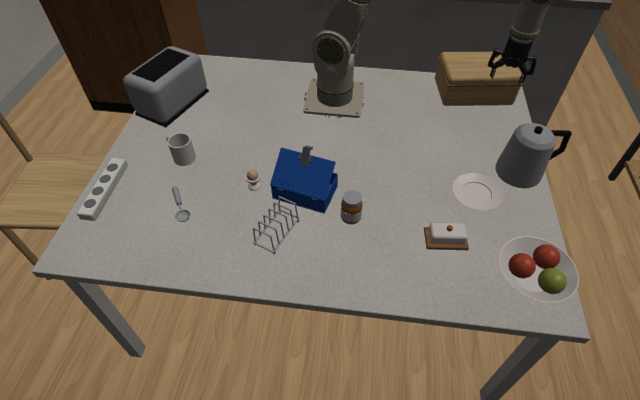

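View pics/top0.png

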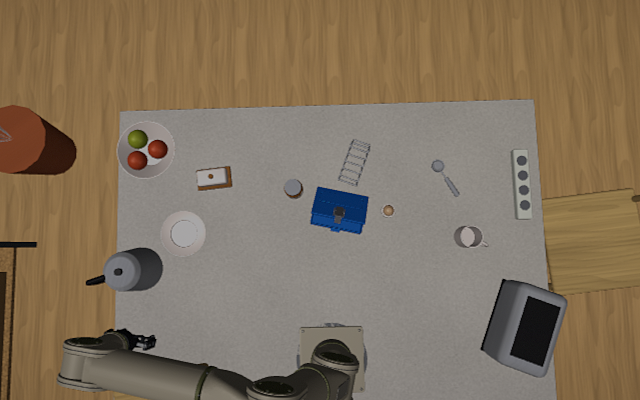

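The scene view shows the blue box with its lid half open at about (305,180) and the grey latch at (307,155). The top view has the box at (340,210), the latch at (338,214), the jar at (293,188) and the egg cup at (388,210). Next I'll fit the lid plane from depth.

```bash
cat > h.py <<'E'
import numpy as np,cv2
from workcell import eyes
def cloud(n,p,d):
    c=eyes.camera_params(n); f=200/np.tan(np.radians(c["fovy"]/2))
    v,u=np.indices(d.shape); ray=np.stack([(u-c["cx"])/f,(v-c["cy"])/f,np.ones_like(d)],-1)*d[...,None]
    return (ray-c["t"])@c["R"]   # R^T(x-t)
def blue(p):
    h=cv2.cvtColor(p,cv2.COLOR_BGR2HSV); return (h[...,0]>100)&(h[...,0]<130)&(h[...,1]>150)
E
python3 - <<'E'
from h import *
np.set_printoptions(precision=4,suppress=True)
for n in("scene","top"):
    z=np.load(n+"0.npz"); p,d=z["p"],z["d"]; X=cloud(n,p,d); m=blue(p)&(d>0)
    P=X[m]; P=P[(np.abs(P[:,1])<.3)&(P[:,0]>.3)&(P[:,0]<.9)]
    print(n,len(P),P.min(0),P.max(0))
    rng=np.random.default_rng(0); best=0
    Q=P[P[:,2]>.072]
    for _ in range(500):
        a=Q[rng.choice(len(Q),3,False)]; nn=np.cross(a[1]-a[0],a[2]-a[0]); nn/=np.linalg.norm(nn)+1e-12
        i=np.abs((Q-a[0])@nn)<.003
        if i.sum()>best: best=i.sum(); I=i
    L=Q[I]; c=L.mean(0); nn=np.linalg.svd(L-c)[2][2]; nn*=np.sign(nn[2])
    print("lid",len(L),len(Q),c,nn,"tilt",np.arccos(nn[2]),"front dir",np.degrees(np.arctan2(-nn[1],-nn[0])), L.min(0),L.max(0))
    r=cv2.minAreaRect((P[:,:2]*1000).astype(np.float32)); print(r)
    # lid contour extents
    x=np.array([nn[0],nn[1],0])/np.hypot(nn[0],nn[1]); y=np.array([-x[1],x[0],0])
    if x[0]<0:x,y=-x,-y
    print("along x",np.percentile(L@x,[0,1,99,100]),"along y",np.percentile(L@y,[0,1,99,100]),np.percentile(P@y,[0,1,99,100]),x)
    g=(np.abs(X[...,0]-.55)<.25)&(np.abs(X[...,1])<.35)&(X[...,2]>.03)&~blue(p)&(d>0)
    k,lab,st,ce=cv2.connectedComponentsWithStats(g.astype(np.uint8))
    for i in range(1,k):
        if st[i,4]>15: q=X[lab==i]; print("obj",ce[i],st[i,4],np.median(q,0),q[:,2].max())
E
```

```text
scene 2810 [ 0.4862 -0.1412 -0.0011] [0.624  0.0652 0.1544]
lid 1397 2051 [ 0.5587 -0.0401  0.1112] [ 0.5887 -0.1458  0.7951] tilt 0.6516887225287218 front dir 166.08987491251148 [ 0.4869 -0.141   0.0722] [0.6227 0.058  0.1536]
((539.0982666015625, -37.64466857910156), (188.70169067382812, 140.050048828125), 77.19236755371094)
along x [0.4987 0.5005 0.5989 0.6007] along y [-0.0006  0.0023  0.1841  0.1866] [-0.0009  0.0028  0.1867  0.1882] [ 0.9707 -0.2404  0.    ]
obj [306.1227 155.7546] 269 [ 0.5221 -0.0337  0.157 ] 0.19112568622992065
obj [274.1034 170.    ] 29 [ 0.5421 -0.1362  0.1059] 0.1313778127002495
obj [252.3459 176.566 ] 159 [ 0.5423 -0.2132  0.0608] 0.07845722035329475
obj [351.3915 204.6085] 539 [0.6403 0.1261 0.0844] 0.10543783942226552
obj [275.1532 219.5662] 385 [ 0.7192 -0.0969  0.0835] 0.09433533304794911
top 1837 [ 0.4517 -0.1414 -0.0089] [0.6198 0.063  0.1828]
lid 926 1359 [ 0.5524 -0.0441  0.1159] [ 0.5861 -0.1365  0.7986] tilt 0.6457541880549333 front dir 166.88801903828738 [ 0.4825 -0.1414  0.075 ] [0.6198 0.0551 0.1565]
((532.3092651367188, -38.43330383300781),
[... 216 characters left out ...]
9143] 35 [ 0.7778 -0.1329  0.086 ] 0.09295293522053975
obj [358.9714 150.    ] 35 [ 0.7522 -0.1218  0.0855] 0.09500327663022255
obj [357.1818 157.1818] 33 [ 0.7242 -0.1131  0.0853] 0.09748844230688053
obj [353.5455 164.0606] 33 [ 0.6989 -0.0984  0.0864] 0.09536762516663519
obj [351. 171.] 28 [ 0.6735 -0.0849  0.0863] 0.09462109999188056
obj [348.9375 178.5312] 32 [ 0.648  -0.0805  0.0857] 0.0943135651728065
obj [293.6881 188.522 ] 295 [0.6146 0.1214 0.0992] 0.109114455984293
obj [365.2558 214.5349] 43 [ 0.5111 -0.1312  0.1   ] 0.15578860005400524
obj [388.2657 210.3147] 143 [ 0.5303 -0.2178  0.0646] 0.07998420336730087
obj [338.4323 213.8387] 155 [ 0.517  -0.0339  0.1693] 0.19328013100518657
```

{"fn": "send_rows", "kwargs": {"offset": [[-19,-36,0],[-38,-72,0],[-57,-108,0],[-76,-144,0],[-95,-180,0]], "roll": [0,0,0,0,0], "jaw": 0}}

```text
clock: 0.52
position: [0.1961, 0.4086, 0.2307]
ee_rot: [0.117, 0.993, -0.0, -0.0]
ft_force: [1.1, 0.2, 0.8]
grip_width: 0.303
```

{"fn": "send_rows", "kwargs": {"offset": [[-33,-23,0],[-66,-46,0],[-99,-69,0],[-132,-92,0],[-165,-115,0]], "roll": [0,0,0,0,0]}}

```text
clock: 0.93
position: [0.3304, 0.2586, 0.2313]
ee_rot: [0.117, 0.993, 0.0, -0.0]
ft_force: [1.2, 1.4, 0.2]
grip_width: 0.002
```

{"fn": "send_rows", "kwargs": {"offset": [[-33,-23,0],[-66,-46,0],[-99,-69,0],[-132,-92,0],[-165,-115,0]], "roll": [0,0,0,0,0]}}

```text
clock: 1.35
position: [0.4642, 0.1083, 0.2313]
ee_rot: [0.117, 0.993, 0.0, 0.0]
ft_force: [1.3, 1.3, -0.6]
grip_width: 0.0
```

{"fn": "send_rows", "kwargs": {"offset": [[-27,-20,0],[-54,-41,0],[-80,-61,0],[-80,-61,30],[-80,-61,60]], "roll": [0,0,0,0,0]}}

```text
clock: 1.77
position: [0.5287, 0.0301, 0.1714]
ee_rot: [0.119, 0.993, 0.0, 0.002]
ft_force: [-1.0, 2.2, -0.5]
grip_width: -0.003
```

{"fn": "send_rows", "kwargs": {"offset": [[0,0,4],[0,0,9],[0,0,14],[0,0,20],[0,0,26]], "roll": [0,0,0,0,0]}}

```text
clock: 2.18
position: [0.5277, 0.0328, 0.1462]
ee_rot: [0.117, 0.993, 0.001, 0.001]
ft_force: [0.7, 0.3, 0.9]
grip_width: -0.002
```

Run:
```python
from workcell import eyes
import cv2,numpy as np
a=eyes.camera("scene")[0][110:240,230:390]; b=eyes.camera("top")[0][160:290,260:420]
cv2.imwrite("pics/a.png",cv2.resize(np.hstack([a,b]),None,fx=2.5,fy=2.5,interpolation=cv2.INTER_CUBIC))
```

```text
(no output)
```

View pics/a.png

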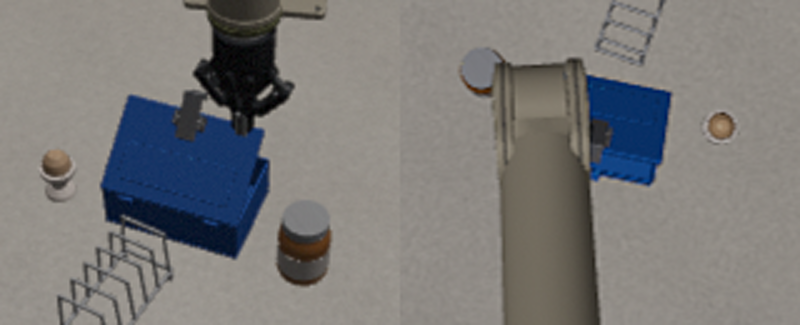

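The crop shows the shut fingertips at (243,125) just above the lid's right (+y) side, with the latch at (190,115) clear of them. I'll press the lid down.

{"fn": "send_rows", "kwargs": {"offset": [[0,0,5],[0,0,11],[0,0,17],[0,0,23],[0,0,29]], "roll": [0,0,0,0,0]}}

```text
clock: 2.7
position: [0.5268, 0.0323, 0.1156]
ee_rot: [0.117, 0.993, 0.0, -0.0]
ft_force: [0.5, 0.2, 1.0]
grip_width: -0.0
```

{"fn": "send_rows", "kwargs": {"offset": [[1,0,6],[2,0,12],[3,0,18],[4,0,24],[5,0,30]], "roll": [0,0,0,0,0]}}

```text
clock: 3.12
position: [0.5219, 0.0336, 0.0856]
ee_rot: [0.117, 0.993, 0.0, -0.0]
ft_force: [0.1, -0.1, 0.7]
grip_width: 0.001
```

Run:
```python
from workcell import eyes
import cv2,numpy as np
a=eyes.camera("scene")[0][110:240,230:390]; b=eyes.camera("top")[0][160:290,260:420]
cv2.imwrite("pics/b.png",cv2.resize(np.hstack([a,b]),None,fx=2.5,fy=2.5,interpolation=cv2.INTER_CUBIC))
```

```text
(no output)
```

View pics/b.png

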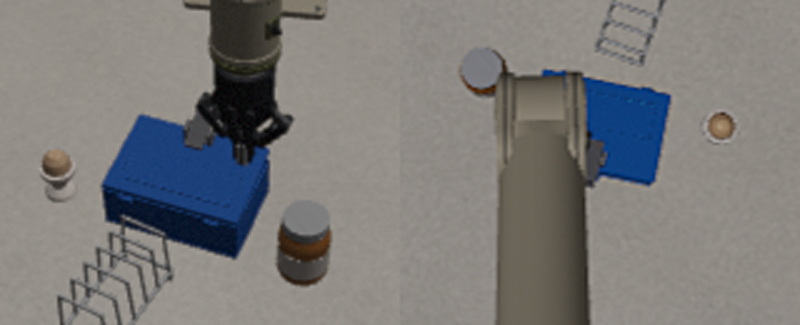

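The lid is nearly shut and the fingers are at (243,152). I'll press the last centimetre, easing away from the latch in +y.

{"fn": "send_rows", "kwargs": {"offset": [[1,2,3],[2,4,6],[3,6,8],[3,6,10],[3,6,11]], "roll": [0,0,0,0,0]}}

```text
clock: 3.63
position: [0.5206, 0.0407, 0.0755]
ee_rot: [0.117, 0.993, 0.0, -0.0]
ft_force: [-6.3, 1.4, 16.2]
grip_width: -0.001
```

Contact came at z = 0.0755 with 16 N, so the lid is seated on the rim. I'll lift, go over the latch pad, and check that the lid stays shut.

{"fn": "send_rows", "kwargs": {"offset": [[0,0,-20],[0,0,-50],[0,0,-65],[0,0,-65],[0,0,-65]], "roll": [0,0,0,0,0]}}

```text
clock: 4.05
position: [0.521, 0.0402, 0.1408]
ee_rot: [0.117, 0.993, 0.001, 0.001]
ft_force: [-0.0, -0.2, -0.6]
grip_width: 0.003
```

{"fn": "send_rows", "kwargs": {"offset": [[14,-25,0],[28,-50,0],[41,-74,0],[41,-74,0],[41,-74,0]], "roll": [0,0,0,0,0]}}

```text
clock: 4.47
position: [0.4624, -0.023, 0.1394]
ee_rot: [0.118, 0.993, 0.0, -0.001]
ft_force: [0.8, -0.4, 1.5]
grip_width: 0.0
```

Run:
```python
from h import *
from workcell import monitor
np.set_printoptions(precision=4,suppress=True)
p,d=eyes.camera("scene"); X=cloud("scene",p,d); m=blue(p)&(d>0)
P=X[m]; ax=np.array([.9732,-.23]);ay=np.array([.23,.9732]);H=np.array([.601,-.054])
q=np.c_[(P[:,:2]-H)@ax,(P[:,:2]-H)@ay,P[:,2]]
L=q[(q[:,0]<-.01)&(q[:,0]>-.12)&(np.abs(q[:,1])<.09)&(q[:,2]>.05)]
A=np.c_[L[:,:2],np.ones(len(L))]; print(len(L),np.linalg.lstsq(A,L[:,2],rcond=None)[0],L[:,2].max(),q.min(0),q.max(0))
h=cv2.cvtColor(p,cv2.COLOR_BGR2HSV)
Y=X.reshape(-1,3); e=np.c_[(Y[:,:2]-H)@ax,(Y[:,:2]-H)@ay,Y[:,2]]
s=((d>0)&~m).ravel()&(np.abs(e[:,1])<.02)&(e[:,0]<-.08)&(e[:,0]>-.165)&(e[:,2]>.08)&(e[:,2]<.125)
print(s.sum(),e[s].min(0),e[s].max(0)); 
E=e[s]
for b in np.arange(-.165,-.08,.01):
    k=E[(E[:,0]>=b)&(E[:,0]<b+.01)]
    if len(k): print(b,len(k),np.median(k,0))
o=monitor.get_obs(); print(o["position"],o["ft_force"])
a=p[110:240,230:390]; b=eyes.camera("top")[0][160:290,260:420]
cv2.imwrite("pics/c.png",cv2.resize(np.hstack([a,b]),None,fx=2.5,fy=2.5,interpolation=cv2.INTER_CUBIC))
```

```text
1282 [-0.0209 -0.0019  0.0761] 0.2919185630389964 [-0.9101 -1.8804 -0.7478] [0.0052 0.7859 0.2919]
164 [-0.1521 -0.0187  0.0801] [-0.0879  0.0194  0.1102]
-0.155 7 [-0.1497  0.0084  0.1039]
-0.145 27 [-0.1415  0.0004  0.1038]
-0.13499999999999998 20 [-0.1319 -0.      0.0988]
-0.12499999999999997 36 [-0.1192  0.0016  0.097 ]
-0.11499999999999996 34 [-0.1099  0.0038  0.094 ]
-0.10499999999999995 24 [-0.0998 -0.0015  0.0916]
-0.09499999999999995 16 [-0.0923 -0.0001  0.09  ]
[ 0.4632 -0.0221  0.1397] [ 0.0795  0.7212 -0.554 ]
```

View pics/c.png

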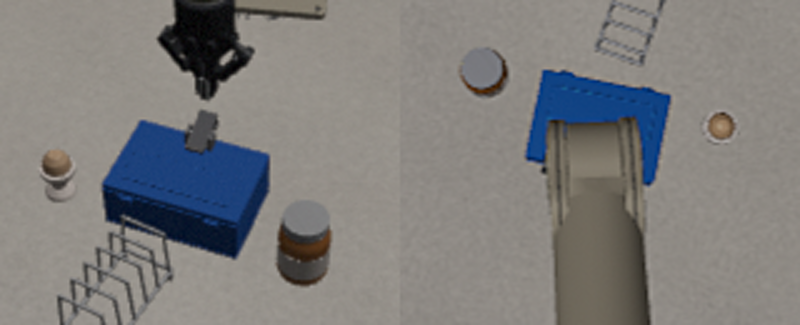

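The lid is flat and shut (plane at about 76 mm), with the latch at (203,130) under the fingers at (206,85). The latch is centred in y, and its top at the pad is at about z = 0.103. I'll descend and feel for it.

{"fn": "send_rows", "kwargs": {"offset": [[0,0,10],[0,0,20],[0,0,26],[0,0,28],[0,0,28]], "roll": [0,0,0,0,0]}}

```text
clock: 4.98
position: [0.4629, -0.0224, 0.1112]
ee_rot: [0.117, 0.993, -0.001, -0.001]
ft_force: [-0.4, -0.4, 0.2]
grip_width: 0.001
```

{"fn": "send_rows", "kwargs": {"offset": [[0,0,1],[0,0,2],[0,0,3],[0,0,4],[0,0,4]], "roll": [0,0,0,0,0]}}

```text
clock: 5.4
position: [0.4635, -0.0224, 0.1082]
ee_rot: [0.117, 0.993, 0.0, 0.0]
ft_force: [0.3, 0.6, 0.3]
grip_width: -0.002
```

{"fn": "send_rows", "kwargs": {"offset": [[0,0,1],[0,0,2],[0,0,3],[0,0,4],[0,0,4]], "roll": [0,0,0,0,0]}}

```text
clock: 5.82
position: [0.4637, -0.0223, 0.1047]
ee_rot: [0.117, 0.993, 0.0, 0.0]
ft_force: [-1.8, 0.4, 7.2]
grip_width: -0.002
```

{"fn": "send_rows", "kwargs": {"offset": [[0,0,1],[0,0,2],[0,0,3],[0,0,4],[0,0,4]], "roll": [0,0,0,0,0]}}

```text
clock: 6.23
position: [0.4634, -0.0223, 0.1003]
ee_rot: [0.117, 0.993, 0.0, -0.0]
ft_force: [-1.9, 0.4, 3.7]
grip_width: 0.003
```

{"fn": "send_rows", "kwargs": {"offset": [[0,0,1],[0,0,2],[0,0,3],[0,0,4],[0,0,4]], "roll": [0,0,0,0,0]}}

```text
clock: 6.65
position: [0.4634, -0.0225, 0.096]
ee_rot: [0.117, 0.993, -0.0, -0.0]
ft_force: [-0.9, 0.1, -0.4]
grip_width: 0.001
```

{"fn": "send_rows", "kwargs": {"offset": [[0,0,0.5],[0,0,1],[0,0,1.5],[0,0,2],[0,0,2]], "roll": [0,0,0,0,0]}}

```text
clock: 7.07
position: [0.4635, -0.0224, 0.0942]
ee_rot: [0.117, 0.993, 0.0, -0.0]
ft_force: [-0.3, 0.1, -0.9]
grip_width: 0.002
```

{"fn": "send_rows", "kwargs": {"offset": [[0,0,0.3],[0,0,0.6],[0,0,0.8],[0,0,1],[0,0,1]], "roll": [0,0,0,0,0]}}

```text
clock: 7.48
position: [0.4635, -0.0224, 0.0933]
ee_rot: [0.117, 0.993, 0.0, -0.0]
ft_force: [0.2, 0.3, 0.2]
grip_width: 0.003
```

{"fn": "send_rows", "kwargs": {"offset": [[0,0,0.3],[0,0,0.6],[0,0,0.8],[0,0,1],[0,0,1]], "roll": [0,0,0,0,0]}}

```text
clock: 7.9
position: [0.4635, -0.0224, 0.0922]
ee_rot: [0.117, 0.993, 0.0, -0.0]
ft_force: [-0.7, 0.8, 0.6]
grip_width: 0.0
```

{"fn": "send_rows", "kwargs": {"offset": [[0,0,0.2],[0,0,0.4],[0,0,0.6],[0,0,0.8],[0,0,0.8]], "roll": [0,0,0,0,0]}}

```text
clock: 8.32
position: [0.4634, -0.0224, 0.0914]
ee_rot: [0.117, 0.993, 0.0, -0.0]
ft_force: [-0.5, -0.5, 0.4]
grip_width: -0.0
```

{"fn": "send_rows", "kwargs": {"offset": [[0,0,0.2],[0,0,0.4],[0,0,0.6],[0,0,0.8],[0,0,0.8]], "roll": [0,0,0,0,0]}}

```text
clock: 8.73
position: [0.4635, -0.0224, 0.0907]
ee_rot: [0.117, 0.993, 0.0, 0.0]
ft_force: [-1.5, -0.6, 1.8]
grip_width: 0.0
```

{"fn": "send_rows", "kwargs": {"offset": [[0,0,0.2],[0,0,0.4],[0,0,0.5],[0,0,0.5],[0,0,0.5]], "roll": [0,0,0,0,0]}}

```text
clock: 9.15
position: [0.4636, -0.0224, 0.0905]
ee_rot: [0.117, 0.993, 0.0, 0.0]
ft_force: [-1.4, -0.0, 4.3]
grip_width: 0.0
```

{"fn": "send_rows", "kwargs": {"offset": [[0,0,0.2],[0,0,0.4],[0,0,0.6],[0,0,0.8],[0,0,0.8]], "roll": [0,0,0,0,0]}}

```text
clock: 9.57
position: [0.4637, -0.0224, 0.0901]
ee_rot: [0.117, 0.993, 0.0, 0.0]
ft_force: [-5.0, 0.2, 12.9]
grip_width: 0.002
```

{"fn": "send_rows", "kwargs": {"offset": [[0,0,0.1],[0,0,0.1],[0,0,0.1],[0,0,0.1],[0,0,0.1]], "roll": [0,0,0,0,0]}}

```text
clock: 9.98
position: [0.4637, -0.0224, 0.09]
ee_rot: [0.117, 0.993, 0.0, 0.0]
ft_force: [-4.5, 0.1, 13.6]
grip_width: 0.004
```

{"fn": "send_rows", "kwargs": {"offset": [[0,0,0],[0,0,0],[0,0,0],[0,0,0],[0,0,0]], "roll": [0,0,0,0,0]}}

```text
clock: 10.4
position: [0.4638, -0.0224, 0.0901]
ee_rot: [0.117, 0.993, 0.0, 0.0]
ft_force: [-4.7, 0.2, 12.9]
grip_width: 0.002
```

{"fn": "send_rows", "kwargs": {"offset": [[0,0,0],[0,0,0],[0,0,0],[0,0,0],[0,0,0]], "roll": [0,0,0,0,0]}}

```text
clock: 10.82
position: [0.4638, -0.0224, 0.09]
ee_rot: [0.117, 0.993, 0.0, 0.0]
ft_force: [-4.9, -0.0, 13.3]
grip_width: -0.003
```

{"fn": "send_rows", "kwargs": {"offset": [[0,0,0.1],[0,0,0.1],[0,0,0.1],[0,0,0.1],[0,0,0.1]], "roll": [0,0,0,0,0]}}

```text
clock: 11.23
position: [0.4637, -0.0224, 0.09]
ee_rot: [0.117, 0.993, 0.0, 0.0]
ft_force: [-5.2, 0.1, 14.5]
grip_width: 0.001
```

{"fn": "send_rows", "kwargs": {"offset": [[0,0,0],[0,0,0],[0,0,0],[0,0,0],[0,0,0]], "roll": [0,0,0,0,0]}}

```text
clock: 11.65
position: [0.4638, -0.0223, 0.09]
ee_rot: [0.117, 0.993, 0.0, 0.0]
ft_force: [-5.3, -0.1, 15.2]
grip_width: 0.002
```

{"fn": "send_rows", "kwargs": {"offset": [[0,0,-5],[0,0,-20],[0,0,-50],[0,0,-85],[0,0,-85]], "roll": [0,0,0,0,0]}}

```text
clock: 12.07
position: [0.4663, -0.0225, 0.1796]
ee_rot: [0.117, 0.993, 0.001, 0.004]
ft_force: [0.7, 0.7, 1.1]
grip_width: 0.002
```

{"fn": "send_rows", "kwargs": {"offset": [[30,0,0],[55,0,-20],[55,0,-50],[55,0,-50],[55,0,-50]], "roll": [0,0,0,0,0]}}

```text
clock: 12.48
position: [0.4108, -0.0093, 0.2254]
ee_rot: [0.117, 0.993, 0.001, 0.002]
ft_force: [0.6, 0.2, -0.8]
grip_width: 0.001
```

Run:
```python
from h import *
from workcell import monitor
np.set_printoptions(precision=4,suppress=True)
p,d=eyes.camera("scene"); X=cloud("scene",p,d); m=(blue(p)&(d>0)).ravel()
ax=np.array([.9732,-.23]);ay=np.array([.23,.9732]);H=np.array([.601,-.054])
Y=X.reshape(-1,3); e=np.c_[(Y[:,:2]-H)@ax,(Y[:,:2]-H)@ay,Y[:,2]]
L=e[m&(e[:,0]<-.01)&(e[:,0]>-.125)&(np.abs(e[:,1])<.09)&(e[:,2]>.06)&(e[:,2]<.12)]
print("lid",len(L),np.linalg.lstsq(np.c_[L[:,:2],np.ones(len(L))],L[:,2],rcond=None)[0])
E=e[(d>0).ravel()&~m&(np.abs(e[:,1])<.012)&(e[:,0]<-.08)&(e[:,0]>-.165)&(e[:,2]>.078)&(e[:,2]<.125)]
print("latch slope",len(E),np.polyfit(E[:,0],E[:,2],1))
g=(np.abs(X[...,0]-.55)<.25)&(np.abs(X[...,1])<.35)&(X[...,2]>.03)&(X[...,2]<.12)&~blue(p)&(d>0)
k,lab,st,ce=cv2.connectedComponentsWithStats(g.astype(np.uint8))
for i in range(1,k):
    if st[i,4]>15: q=X[lab==i]; print("obj",ce[i],st[i,4],np.median(q,0))
o=monitor.get_obs(); print(o["clock"],o["position"],o["ft_force"])
a=p[110:240,230:390]
b=eyes.camera("top")[0][160:290,260:420]
cv2.imwrite("pics/d.png",cv2.resize(np.hstack([a,b]),None,fx=2.5,fy=2.5,interpolation=cv2.INTER_CUBIC))
```

```text
lid 1345 [0.0088 0.0022 0.0774]
latch slope 79 [0.2978 0.1299]
obj [310.2562 163.5537] 121 [ 0.4903 -0.024   0.0948]
obj [252.3291 176.5253] 158 [ 0.5433 -0.2135  0.0608]
obj [351.3848 204.5855] 538 [0.6401 0.126  0.0847]
obj [275.2789 219.3947] 380 [ 0.7174 -0.0967  0.0836]
12.5333 [ 0.4103 -0.0095  0.2243] [ 0.6469 -0.2003 -0.2178]
```

View pics/d.png

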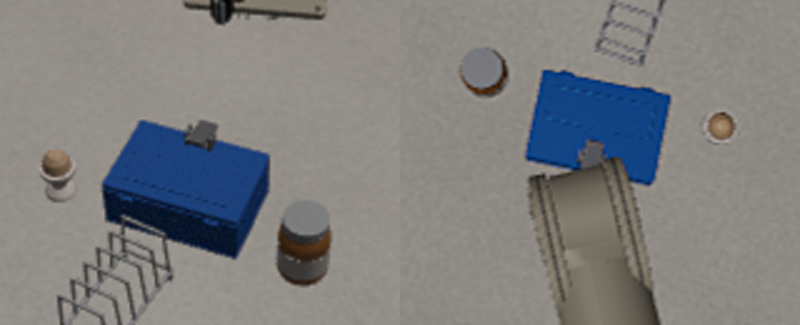

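The picture shows the lid flat, the latch at (203,133) tipped front-down (slope +0.30, so snapped over), the gripper clear, and the jar, egg cup and rack where they were. I'll hand in.

```bash
python3 -c "
from workcell import manip; print(manip.hand_in())"
```

```text
the job is handed in; nothing more can be done
None
```

The lid is shut and the latch is snapped over and seated. I handed the job in at about 12.5 s on the robot's clock, with the arm clear of everything.

- **Lid:** I pushed it shut at the free spot until it met the rim at z = 0.0755 m, reading about 16 N there. The last depth check shows the lid flat, with a slope of about 0.01.
- **Latch:** I pressed its front end down past centre. The push peaked at about 7 N in the readings, then fell to zero as it snapped.
- **Seating push:** I held the end against its stop for about 2 s, at 13 to 15 N vertical (14 to 16 N in total). That is longer than the second asked. The force never read above about 16 N, though readings come only at the end of each move. The latch's final slope is +0.298, which matches fully snapped over.
- **Other things:** The jar, egg cup and toast rack measure within 2 mm of their first positions. I did not measure the mug, plate, spoon or butter dish again; the arm passed near the plate and butter dish at about 0.23 m height and stayed well away from the mug and spoon.

No check failed. An earlier lid-slope reading of -0.02, taken before the latch was pressed, was skewed by stray points and disagreed slightly with the final one. Both are well under 0.05.

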